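Clamp the push-fit coupling and push the filter tube home

TASK

Get the kitchen water filter's riser ready: stand the loose square push-fit coupling, open end up, on the vice bed midway across the jaws, let go of it, then slide the vice's moving jaw in by its black knob until the coupling is held snug between both jaws. Then take the white tube out of its wooden stand and push its lower end straight down into the coupling, past the springy seal, until it bottoms fully home, and let go. Leave the bracket, the clear tube of wall plugs, the trivet and the ramekin where they are.

Things in the scene. Friction and masses are not known exactly. Their poses are not given: they have to be found in the camera images.
- vice: Steel vice fixed on the cart. Origin: on the cart top under the middle of its bed; x points along the slide from moving to fixed jaw, y across the jaws. Bed 170 (x) x 90 mm, flat top at z = 20 mm; a 12 mm high foot reaches to x = -142 mm. Both jaws 70 mm wide in y, tops at z = 60 mm. Fixed jaw's face at x = +55 mm, back at +85; moving jaw's face at x = -60 mm + joint value.
- jaw (a joint): Slide of the moving jaw (m) along the vice's +x: 0 fully open, grows as it closes; gap between jaws = 115 mm minus the value. Starts at 0 to 15 mm; snug on the 50 mm coupling at 0.065. It slides by a plain push, no turning, with about 3 N of friction, and stays where left.
- knob (a point): Centre of the black round knob fixed on the moving jaw: 40 mm diameter, 34 mm long along the vice's x, axis level, 44 mm above the cart top. A rod 34 mm long and 18 mm thick joins it to the jaw's back. Pinch it from above across the vice's y, or push its flat end. It moves with the jaw and does not turn.
- coupling_center (a point): Half-way up the loose grey push-fit coupling, which starts upright on the cart, open end up. Square block 50 x 50 mm, 80 mm high, with a black collar ring (43 mm diameter, 8 mm high) on top: 88 mm in all, this point 44 mm above its underside. x and y square to its sides, z out of its open end. About 0.25 kg.
- coupling_stop (a point): Centre of the floor of the coupling's blind bore, 40 mm above its underside, where the tube's foot ends when home. Collar opening 31 mm, tapered lead, then 27 mm bore; floor 48 mm below the rim. Springy seal pads 30 mm below the rim: a dropped tube rests on them; it takes about 4 to 12 N of push to pass and reach the floor.
- tube_center (a point): Half-way up the rigid white plastic tube: 25 mm diameter, 160 mm long, tapered at its lower end, with a thin grey ring line 48 mm above the lower end that comes level with the collar's rim when home. Starts upright in the wooden stand, lower end 15 mm above the cart top. z points up along it. About 0.07 kg.
- tube_foot (a point): Centre of the tube's lower end, 80 mm below its half-way point.
- tube_stand: Fixed plywood block 90 x 90 x 40 mm with a 28 mm hole 25 mm deep in the middle of its top, in which the tube stands. Origin: middle of its underside. It may stand on either side of the vice, the coupling on the other.
- bracket: Aluminium curtain bracket standing on the cart, 90 x 30 mm foot, about 85 mm high; origin under its foot's middle. Leave alone.
- plug_tube: Clear plastic tube with two wall plugs and square black end caps, 136 mm long, 33 mm high, lying beyond the vice; origin under its middle. Leave alone.
- trivet: Round cork trivet, 170 mm diameter, 10 mm thick, fixed on the cart; origin under its middle.
- ramekin: Blue ceramic ramekin, 90 mm diameter, 50 mm high, standing on the trivet; origin under its middle. Leave alone.
Not all that is in view belongs to the job. Several things have the shape of the vice; the one meant has the colours described above.

How it is judged:
By the outcome, as a careful person would: the job done as asked, in the order asked, and still so for the second after the job is handed in, with the robot touching nothing.
It also fails if it takes over 72 s, if anything falls off the work surface, if the arm or the gripper's body presses on something with over 40 N, if the wrist force passes 120 N, or if a joint passes its speed limit or range.

ROBOT

A 7-joint arm with a two-finger parallel gripper is mounted at the origin on the work surface. World frame = base frame: x ahead of the robot, y to its left, z up, the work surface at z = 0. Lengths are in m, angles in rad, forces in N, time in s.
With the tool pointing down it reaches from about 0.4 to 0.85 m from the base axis. Payload 10.4 kg.
Tool frame: the origin (TCP) lies midway between the tips of the shut fingers; the grasp point (between the pads) lies 19 mm behind it (manip.pinch_z is the distance from the TCP to the grasp point, in m); y points along the fingers, x is the direction in which the jaws open and shut, and the axes are right-handed (so a half turn about y gives the same grasp; the last joint's range is limited). The gripper opens to 85 mm and grips with 20 to 120 N. Pads are 22 mm wide; open, the fingers measure 114 mm over their backs; the gripper's body (76 mm by 85 mm) begins 54 mm behind the grasp point. The pads swing forward as they close: fully open they stand 13 mm farther back than shut.
Start: joints at [1.153, 0.332, -0.065, 1.46, 0.022, 1.35, -0.088], TCP at [0.24, -0.577, 0.231] pointing down, gripper open.
Joint ranges: [-2.6, 2.6], [-0.5, 2.12], [-1.47, 1.34], [0.16, 2.42], [-1.27, 4.41], [0.06, 2.06], [-2.6, 2.6]. Speed limits (rad/s): [2.22, 2.22, 2.79, 2.79, 3.14, 3.14, 3.14].

INTERFACE

Orientations are given as a unit quaternion [x, y, z, w].
In Python, from workcell import manip gives the robot as it stands.
- The arm moves only by the shell command python3 -m pendant 'ROWS' [OPENING] [FORCE]. ROWS is a JSON object of lists of equal length, an entry for each row: "offset": the shift along the tool's x, y, z scaled (see below), a list of three; "turn": the turn, a rotation vector about the tool's x, y, z scaled (see below), a list of three. A call has 1 to 12 rows; each row is the pose to reach, as a shift and turn from the pose measured when the call began, along the tool's axes at that moment; what a row does not reach only later rows make up. The controller multiplies each number of a shift by 200 mm and each number of a turn by 45 degrees. A row lasts 1/8 s, in which the tool goes at most 62.5 mm and 10.7 degrees, less where a joint would pass 70% of its speed; a pose out of reach is approached as far as the arm can. A call with a number of a shift or a turn outside -1 to 1 is refused whole. A call with a gripper value outside its range is refused whole. OPENING is the opening in per cent of the stroke, from 0 (shut) to 100 (fully open), set as the call begins (- or left out, the last holds). The fingers move at their own pace and stop on an object; FORCE is the grip in N (left out, the last holds). Time passes only in rows, so rows that repeat a pose let the fingers close. It gives the time, the measured TCP pose, the force and the opening at its end, in the units of the state.
- manip.get_obs(): the state, without advancing time (a new reading comes with each control period).
- manip.camera(name): name is "scene" or "top"; returns (picture, depth): 384x512x3 uint8, red, green, blue; 384x512 float32, m along the optical axis (not along the pixel's ray), 0 where there is no reading.
- manip.camera_model(name): a dict with "intrinsics" (3x3 intrinsics, pixels), "R" (3x3) and "t" (3): a world point X has camera coordinates R X + t. Camera axes: x right, y down, z forward; pixel columns grow to the right and rows downward; lengths in m; the calibration is good to about 2 mm. A picture is of the moment at which its call begins. camera_model takes no time and is no camera call.
- manip.hand_in(): hands the job in, once; it reports no verdict.
The state is a dict: "clock": time; "joint_pos": joint angles; "joint_velocities": joint speeds; "tau": joint torques, N m; "position": TCP position; "ee_rot": TCP orientation; "ft_force": force on the tool from outside, world axes, zero at the start; "torque": the same for the moment, N m; "grip_width": opening from 0.0 (shut) to 1.0 (fully open).
Only numpy, scipy, OpenCV 4.12 (cv2) and the standard library are available. Lean on these libraries where they do the work, as an engineer would, in place of code of your own. Each camera call takes 0.05 s, during which the arm holds its last target. There are 200 camera calls.

## Working session

There is one attempt and no reset: what is moved stays moved. The work goes in short steps, Python scripts to look and compute and a shell command to move; the robot and the scene stay as the last step left them, time stands still between calls to the robot, and variables do not carry over. Pictures are saved under pics/ and viewed, about 8 in all and at most 12, crops included, and the job is handed in when it is done.

```bash
mkdir -p pics; ls; cat > h.py <<'E'
import numpy as np, cv2
from scipy.spatial.transform import Rotation as Ro
from workcell import manip
def snap(n,f):
    p,d=manip.camera(n); cv2.imwrite('pics/'+f+'.png',p[:,:,::-1]); np.savez('pics/'+f+'.npz',p=p,d=d); return p,d
def cloud(n,d):
    m=manip.camera_model(n);K=m['intrinsics'];v,u=np.indices(d.shape)
    c=np.stack([(u-K[0,2])/K[0,0]*d,(v-K[1,2])/K[1,1]*d,d],-1)
    return (c-m['t'])@m['R']
def proj(n,X):
    m=manip.camera_model(n);c=m['R']@np.array(X)+m['t'];q=m['intrinsics']@c;return q[:2]/q[2]
E
python3 - <<'E'
from h import *
for n in('top','scene'): 
    p,d=snap(n,n+'0'); m=manip.camera_model(n); print(n,-m['R'].T@m['t'],m['R'][2])
a=cv2.imread('pics/top0.png');cv2.imwrite('pics/top0b.png',cv2.resize(a,(800,600)))
o=manip.get_obs();print(o['position'],o['ee_rot'],o['clock'],manip.pinch_z)
print(Ro.from_quat(o['ee_rot']).as_matrix().round(3))
E
```

```text
pics
top [0.33110095 0.07589038 1.56030201] [ 0.15707293 -0.01756996 -0.9874307 ]
scene [ 1.2460341  -0.22066905  0.73674683] [-0.69546738  0.29749276 -0.65408193]
[ 0.24026093 -0.57662033  0.23062469] [-0.58812049  0.39260455 -0.39186356  0.58857363] 0.1 0.0187
[[ 0.385 -0.001  0.923]
 [-0.923  0.001  0.385]
 [-0.001 -1.    -0.   ]]
```

View pics/top0b.png

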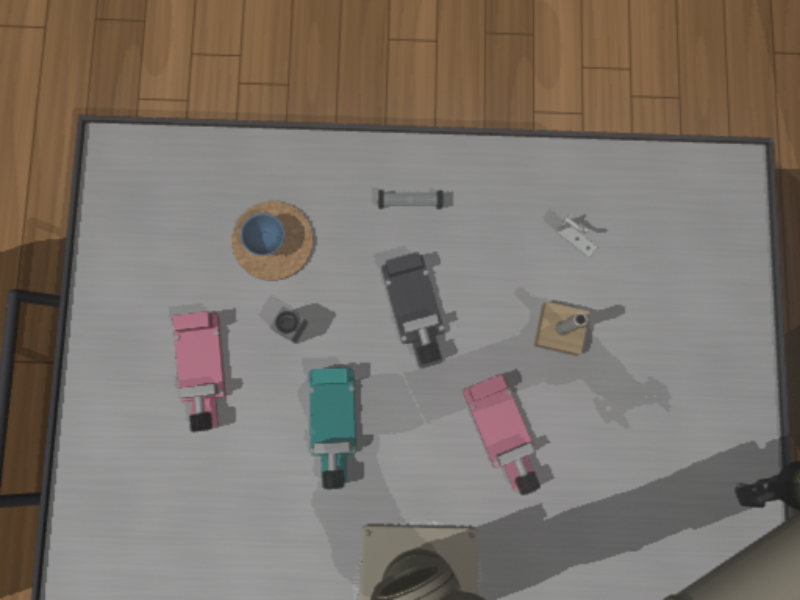

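View pics/scene0.png

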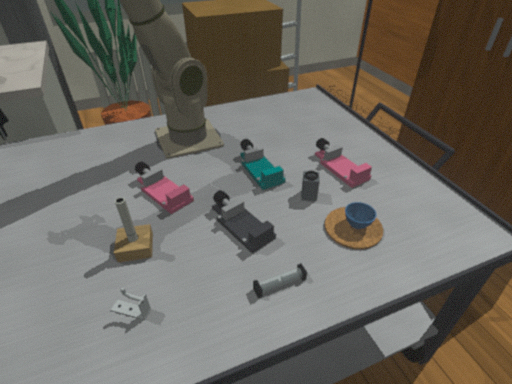

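```bash
cat > meas.py <<'E'
from h import *
def reg(n,f,c,r,zlo,zhi,name):
    z=np.load(f'pics/{f}.npz');P=cloud(n,z['d']);d=z['d']
    k=(np.hypot(P[...,0]-c[0],P[...,1]-c[1])<r)&(P[...,2]>zlo)&(P[...,2]<zhi)&(d>0)
    q=P[k]; 
    if len(q)<6: print(name,n,'few',len(q)); return
    b=cv2.minAreaRect((q[:,:2]*1000).astype(np.float32)); print(name,n,len(q),'ctr',np.round(b[0],1),'size',np.round(b[1],1),'ang',round(b[2],1),'mean',(q.mean(0)*1000).round(1),'z',np.percentile(q[:,2]*1000,[5,50,95]).round(1))
    return q
if __name__=='__main__':
    P=cloud('top',np.load('pics/top0.npz')['d'])
    g=lambda u,v:P[int(v/1.5625),int(u/1.5625)]
    for nm,u,v in [('bed',413,300),('fix',406,265),('mov',421,325),('knob',429,352),('coup',287,322),('stand',548,340),('tubetop',580,320),('table',650,500),('plug',410,199),('brk',575,235),('ram',262,235)]: print(nm,g(u,v).round(3))
    B=g(413,300)[:2];C=g(287,322)[:2];S=g(560,328)[:2]
    for n in('top','scene'):
        f=n+'0'
        reg(n,f,B,.13,.014,.026,'bed'); reg(n,f,B,.17,.054,.068,'jaws/knob')
        reg(n,f,g(406,265)[:2],.05,.054,.066,'fix');reg(n,f,g(421,325)[:2],.05,.05,.066,'mov')
        reg(n,f,C,.06,.083,.095,'collar');reg(n,f,C,.06,.074,.0825,'block');reg(n,f,C,.06,.02,.0825,'blockall')
        reg(n,f,S,.09,.035,.045,'stand');reg(n,f,S,.06,.16,.185,'tubetop');reg(n,f,S,.06,.06,.16,'tube')
E
python3 meas.py
```

```text
bed [0.569 0.024 0.015]
fix [0.635 0.044 0.063]
mov [0.512 0.009 0.063]
knob [ 0.459 -0.007  0.07 ]
coup [0.513 0.28  0.039]
stand [ 0.493 -0.249  0.041]
tubetop [ 0.519 -0.282  0.174]
table [ 0.177 -0.467 -0.   ]
plug [0.783 0.037 0.028]
brk [ 0.724 -0.319  0.   ]
ram [0.697 0.344 0.022]
bed top 966 ctr [555.9  28.1] size [141.4 213.4] ang 84.5 mean [567.2  26.   20.8] z [15.7 20.9 25.3]
jaws/knob top 490 ctr [548.2  18.6] size [220.3  69.8] ang 17.2 mean [552.8  20.3  61. ] z [55.4 61.1 66.4]
fix top 194 ctr [638.8  46.6] size [30.5 69.9] ang 17.5 mean [638.6  46.7  60.4] z [55.3 60.4 65. ]
mov top 215 ctr [496.8   2.4] size [63.8 70. ] ang 18.0 mean [505.2   5.4  59.5] z [51.7 60.  65. ]
collar top 97 ctr [508.  275.4] size [46.6 47.1] ang 69.7 mean [507.2 274.1  87.7] z [83.4 87.6 92.9]
block top 97 ctr [508. 275.] size [51.  49.7] ang 62.1 mean [508.2 274.8  79. ] z [75.4 79.1 82.1]
blockall top 205 ctr [507.8 274.7] size [51.9 49.6] ang 61.6 mean [506.  271.9  62.8] z [31.7 71.8 81.6]
stand top 563 ctr [ 518.9 -281.3] size [91.5 91. ] ang 78.6 mean [ 516.6 -276.6   40.6] z [36.
[... 596 characters left out ...]
 ang 18.0 mean [507.8   3.2  57.3] z [50.8 58.6 61.9]
collar scene 68 ctr [512.1 273.4] size [40.8 47.5] ang 74.5 mean [512.4 273.3  86.5] z [83.2 86.8 89.5]
block scene 114 ctr [509.1 274.4] size [49.9 55. ] ang 60.6 mean [514.4 270.4  78.4] z [74.5 78.8 81.6]
blockall scene 344 ctr [510. 274.] size [49.9 57.4] ang 61.2 mean [523.2 265.5  58. ] z [24.5 61.4 80.8]
stand scene 734 ctr [ 519.4 -282. ] size [90.8 94. ] ang 78.3 mean [ 527.2 -281.9   39.3] z [36.7 39.3 41.4]
tubetop scene 104 ctr [ 520.6 -282. ] size [24.3 24.1] ang 11.1 mean [ 523.8 -281.5  170.8] z [161.  173.3 175.5]
tube scene 303 ctr [ 526.4 -281.9] size [25.3 15.9] ang 88.7 mean [ 528.6 -281.   110.9] z [ 64.2 111.4 154.5]
```

```bash
python3 - <<'E'
import cv2
a=cv2.imread('pics/top0.png');b=cv2.imread('pics/scene0.png')
x=cv2.resize(a[145:245,165:300],(800,592),interpolation=cv2.INTER_CUBIC)
cv2.imwrite('pics/c1.png',x)
E
```

```text
(no output)
```

View pics/c1.png

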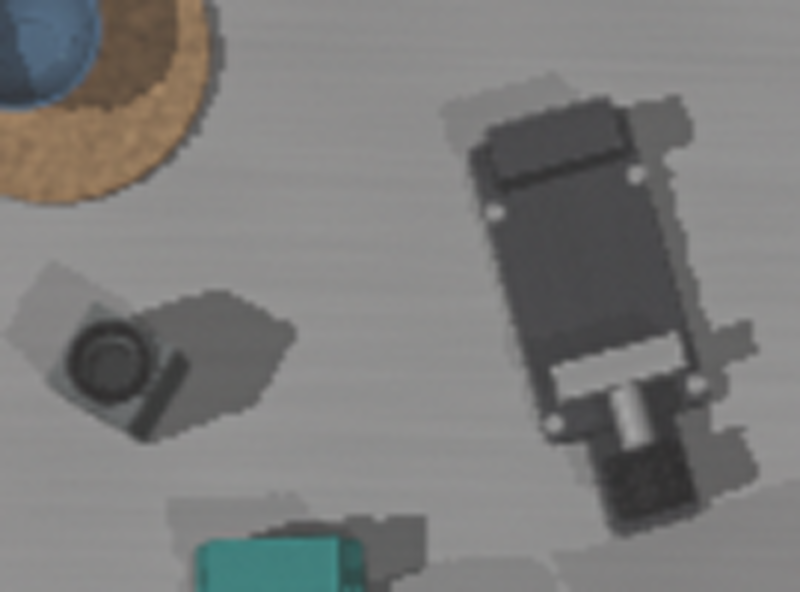

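```bash
cat > go.py <<'E'
# usage: go.py x y z az : rows values (scaled) from current pose
import sys
from h import *
def go(x,y,z,az):
    o=manip.get_obs();R=Ro.from_quat(o['ee_rot']).as_matrix();p=np.array(o['position'])
    a=np.radians(az);T=np.array([[np.cos(a),0,-np.sin(a)],[np.sin(a),0,np.cos(a)],[0,-1,0]]);T[:,2]=np.cross(T[:,0],T[:,1])
    off=R.T@(np.array([x,y,z])-p)/.2; t=np.degrees(Ro.from_matrix(R.T@T).as_rotvec())/45
    print('off',off.round(4),'turn',t.round(4),'rows>=',round(max(np.linalg.norm(off)*200/62.5,np.linalg.norm(t)*45/10.7),1),'q',np.round(o['joint_pos'],2),'f',np.round(o['ft_force'],1),'az',np.degrees(np.arctan2(R[1,0],R[0,0])).round(1),'p',p.round(4),'w',round(o['grip_width'],3),'t',o['clock'])
if __name__=='__main__':
    a=[float(i) for i in sys.argv[1:]]
    for i in range(0,len(a),4): go(*a[i:i+4])
E
python3 go.py .45 -.05 .25 -28.7 .5085 .2748 .2 -28.7
```

```text
off [-2.0273 -0.0945  1.9807] turn [-5.000e-04 -8.596e-01 -1.500e-03] rows>= 9.1 q [ 1.15  0.33 -0.06  1.46  0.02  1.35 -0.09] f [0.2 0.1 0.1] az -67.4 p [ 0.2403 -0.5766  0.2306] w 1.0 t 0.1
off [-3.4136  0.1572  2.8754] turn [-5.000e-04 -8.596e-01 -1.500e-03] rows>= 14.3 q [ 1.15  0.33 -0.06  1.46  0.02  1.35 -0.09] f [0.2 0.1 0.1] az -67.4 p [ 0.2403 -0.5766  0.2306] w 1.0 t 0.1
```

```bash
python3 -m pendant '{"offset":[[-0.2,-0.02,0.2],[-0.4,-0.04,0.4],[-0.6,-0.06,0.6],[-0.8,-0.08,0.8],[-1,-0.09,1],[-1,-0.09,1],[-1,-0.09,1]],"turn":[[0,-0.17,0],[0,-0.34,0],[0,-0.51,0],[0,-0.68,0],[0,-0.86,0],[0,-0.86,0],[0,-0.86,0]]}' 100 40; python3 go.py .45 -.05 .25 -28.7 .5085 .2748 .18 -28.7
```

```text
clock: 0.98
position: [0.3476, -0.3154, 0.2487]
ee_rot: [-0.685, 0.176, -0.175, 0.685]
ft_force: [0.3, -0.4, 0.2]
grip_width: 0.996
off [-0.1887 -0.0056  1.4099] turn [-0.0005 -0.0006 -0.0016] rows>= 4.6 q [ 0.95 -0.   -0.31  1.81 -0.    1.34  0.14] f [ 0.3 -0.4  0.2] az -28.7 p [ 0.3476 -0.3154  0.2487] w 0.996 t 0.975
off [-0.7123  0.3457  2.9745] turn [-0.0005 -0.0006 -0.0016] rows>= 9.8 q [ 0.95 -0.   -0.31  1.81 -0.    1.34  0.14] f [ 0.3 -0.4  0.2] az -28.7 p [ 0.3476 -0.3154  0.2487] w 0.996 t 0.975
```

```bash
python3 -m pendant '{"offset":[[-0.1,0,0.25],[-0.15,0,0.5],[-0.2,0,0.75],[-0.25,0,1],[-0.25,0,1]],"turn":[[0,0,0],[0,0,0],[0,0,0],[0,0,0],[0,0,0]]}'; python3 -m pendant '{"offset":[[-0.1,0,0.25],[-0.15,0,0.5],[-0.2,0,0.75],[-0.25,0,1],[-0.25,0,1]],"turn":[[0,0,0],[0,0,0],[0,0,0],[0,0,0],[0,0,0]]}';python3 go.py .5085 .2748 .18 -28.7
```

```text
clock: 1.6
position: [0.4007, -0.114, 0.249]
ee_rot: [-0.685, 0.175, -0.174, 0.686]
ft_force: [0.4, -1.8, -0.1]
grip_width: 0.999
clock: 2.22
position: [0.4531, 0.0874, 0.2491]
ee_rot: [-0.684, 0.174, -0.173, 0.687]
ft_force: [-0.9, -0.2, 0.2]
grip_width: 0.998
off [-0.2013  0.3484  0.9552] turn [-0.0031  0.0067 -0.0029] rows>= 3.3 q [ 0.57 -0.   -0.85  1.81 -0.    1.33 -0.77] f [-0.9 -0.2  0.2] az -28.4 p [0.4531 0.0874 0.2491] w 0.998 t 2.225
```

```bash
python3 - <<'E'
from h import *
# occlusion-free vice edges: yaw & origin fit from top cloud (jaw tops, z 55..65)
from meas import reg
g=(.573,.0256)
for n in('top','scene'):
    z=np.load(f'pics/{n}0.npz');P=cloud(n,z['d']).reshape(-1,3)
    a=np.radians(17.3);u=np.array([np.cos(a),np.sin(a)]);w=np.array([-u[1],u[0]])
    L=np.c_[(P[:,:2]-g)@u,(P[:,:2]-g)@w,P[:,2]]*1000
    for nm,k in [('jawtop',(abs(L[:,1])<30)&(abs(L[:,2]-59.5)<4)&(abs(L[:,0])<100)),('knob',(abs(L[:,1])<30)&(L[:,0]<-85)&(L[:,0]>-170)&(L[:,2]>35)),('rod',(abs(L[:,1])<12)&(L[:,0]<-60)&(L[:,0]>-150)&(L[:,2]>30)&(L[:,2]<56))]:
        q=L[k]; print(n,nm,np.histogram(q[:,0],np.arange(-160,100,5))[0],q.mean(0).round(1))
E
```

```text
top jawtop [ 0  0  0  0  0  0  0  0  0  0  0  0  1  2  2  4  1  2 16 20 21 23 11  0
  0  0  0  0  0  0  0  0  0  0  0  0  0  0  0  0  0  0  2 26 19 14 21 19
 21  0  0] [ 9.7 -1.1 60. ]
top knob [ 0  0  0  0  7 23 22 23 23 21 21 16  9  9 10  0  0  0  0  0  0  0  0  0
  0  0  0  0  0  0  0  0  0  0  0  0  0  0  0  0  0  0  0  0  0  0  0  0
  0  0  0] [-115.1    1.9   58.2]
top rod [0 0 0 0 2 0 1 0 0 0 0 2 8 7 9 8 9 6 6 0 0 0 0 0 0 0 0 0 0 0 0 0 0 0 0 0 0
 0 0 0 0 0 0 0 0 0 0 0 0 0 0] [-86.6   0.8  51.1]
scene jawtop [ 0  0  0  0  0  0  0  0  0  0  0  0  1  0  0  0  0  0  7 22 24 22 27  0
  0  0  0  0  0  0  0  0  0  0  0  0  0  0  0  0  0  0  0 19 28 27 31 28
 33 15  0] [26.  -0.9 59.6]
scene knob [ 0  0  0  0  1  7 21 17 20 12 21 55 12  7  8  0  0  0  0  0  0  0  0  0
  0  0  0  0  0  0  0  0  0  0  0  0  0  0  0  0  0  0  0  0  0  0  0  0
  0  0  0] [-109.8   -4.5   54.2]
scene rod [ 0  0  0  0  0  0  0  0  1  0  0 22  9  7  8  7  5  2  0  0  0  0  0  0
  0  0  0  0  0  0  0  0  0  0  0  0  0  0  0  0  0  0  0  0  0  0  0  0
  0  0  0] [-93.2  -2.9  48.4]
```

```bash
python3 -m pendant '{"offset":[[-0.05,0,0.25],[-0.1,0,0.5],[-0.15,0.1,0.75],[-0.2,0.3,0.955],[-0.2,0.35,0.955],[-0.2,0.35,0.955]],"turn":[[0,0,0],[0,0,0],[0,0,0],[0,0.007,0],[-0.003,0.007,-0.003],[-0.003,0.007,-0.003]]}';python3 go.py .5085 .2748 .041 -28.7;python3 - <<'E'
from h import *
snap('top','top1');p,_=snap('scene','s1');cv2.imwrite('pics/s1c.png',cv2.resize(p[110:240,240:400,::-1],(740,600),interpolation=2))
E
```

```text
clock: 2.98
position: [0.5093, 0.2722, 0.1784]
ee_rot: [0.686, -0.177, 0.176, -0.684]
ft_force: [0.5, -0.7, 0.4]
grip_width: 1.001
off [-0.0093  0.6872  0.0112] turn [ 0.0031 -0.0033 -0.0012] rows>= 2.2 q [ 0.17  0.41 -0.93  1.62  0.34  1.28 -1.32] f [ 0.5 -0.7  0.4] az -28.9 p [0.5093 0.2722 0.1784] w 1.001 t 2.975
```

View pics/s1c.png

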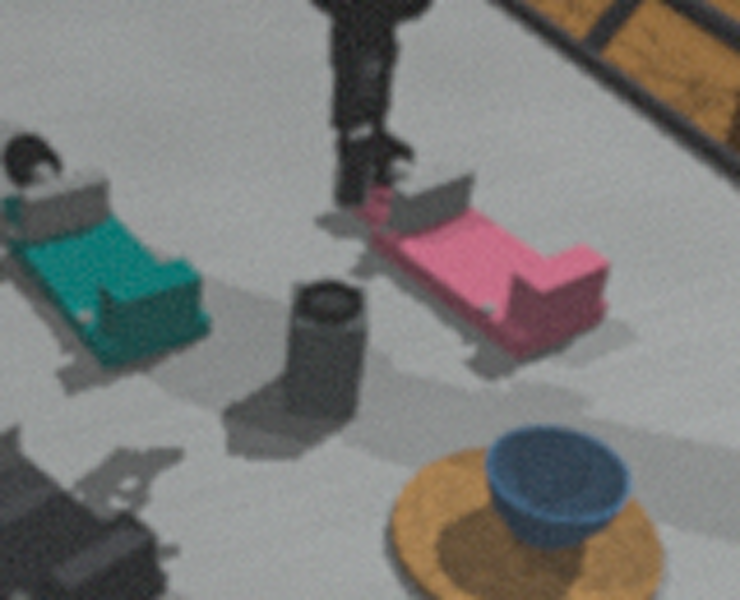

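```bash
python3 -c "
from h import *
print(proj('scene',[.5093,.2722,.1784]),proj('scene',[.5085,.2748,.088]))"
```

```text
[313.89060286 149.62900824] [311.34213103 173.89173519]
```

```bash
python3 - <<'E'
from h import *
for n,f in(('scene','s1'),('top','top1')):
    P=cloud(n,np.load(f'pics/{f}.npz')['d']).reshape(-1,3)
    for lo,hi in((.18,.2),(.2,.22),(.22,.24)):
        k=(np.hypot(P[:,0]-.509,P[:,1]-.272)<.12)&(P[:,2]>lo)&(P[:,2]<hi);q=P[k]
        a=np.radians(-28.9);u=np.array([np.cos(a),np.sin(a)]);w=np.array([-u[1],u[0]])
        l=(q[:,:2]-[.5093,.2722])@np.c_[u,w]*1000
        if len(l)<3: print(n,len(l));continue
        for s in(l[:,0]<0,l[:,0]>0): print(n,lo,s.sum(), l[s].min(0).round(),l[s].max(0).round()) if s.any() else 0
E
```

```text
scene 0.18 6 [-42.  -7.] [-38.  11.]
scene 0.18 12 [48. -8.] [56. 12.]
scene 0.2 1 [-46.  -7.] [-46.  -7.]
scene 0.2 50 [ 44. -10.] [60. 12.]
scene 0.22 21 [50. -8.] [73. 11.]
top 0
top 0
top 0
```

```bash
python3 -m pendant '{"offset":[[-0.01,0.2,0.01],[-0.01,0.45,0.01],[-0.01,0.6,0.01],[-0.01,0.687,0.01],[-0.01,0.687,0.01]],"turn":[[0,0,0],[0,0,0],[0,0,0],[0,0,0],[0,0,0]]}'; python3 -m pendant '{"offset":[[0,0,0],[0,0,0],[0,0,0],[0,0,0],[0,0,0],[0,0,0],[0,0,0],[0,0,0]],"turn":[[0,0,0],[0,0,0],[0,0,0],[0,0,0],[0,0,0],[0,0,0],[0,0,0],[0,0,0]]}' 0 50;python3 go.py .5085 .2748 .041 -28.7
```

```text
clock: 3.7
position: [0.5098, 0.2742, 0.0432]
ee_rot: [0.685, -0.176, 0.177, -0.684]
ft_force: [0.6, 0.5, 0.5]
grip_width: 1.003
clock: 4.7
position: [0.5104, 0.2749, 0.0447]
ee_rot: [-0.685, 0.176, -0.178, 0.685]
ft_force: [-1.9, -0.6, 7.0]
grip_width: 0.581
off [-0.0084  0.0184 -0.005 ] turn [-0.0015 -0.0059  0.0038] rows>= 0.1 q [ 0.1   0.56 -0.85  1.74  0.48  1.06 -1.42] f [-1.9 -0.6  7. ] az -29.0 p [0.5104 0.2749 0.0447] w 0.581 t 4.7
```

```bash
python3 -m pendant '{"offset":[[0,-0.2,0],[0,-0.45,0],[0,-0.65,0],[0,-0.75,0],[0,-0.75,0]],"turn":[[0,0,0],[0,0,0],[0,0,0],[0,0,0],[0,0,0]]}' ;python3 go.py .595 .0324 .2 -72.65
```

```text
clock: 5.32
position: [0.5103, 0.275, 0.1952]
ee_rot: [-0.684, 0.175, -0.179, 0.685]
ft_force: [-0.5, 0.2, -4.0]
grip_width: 0.578
off [ 0.9582 -0.0216 -0.8561] turn [-0.0047  0.9705  0.0041] rows>= 4.1 q [ 0.18  0.4  -0.94  1.6   0.34  1.31 -1.32] f [-0.5  0.2 -4. ] az -29.0 p [0.5103 0.275  0.1952] w 0.578 t 5.325
```

```bash
python3 -m pendant '{"offset":[[0.16,0,-0.14],[0.32,0,-0.29],[0.48,0,-0.43],[0.64,0,-0.57],[0.8,-0.02,-0.71],[0.958,-0.02,-0.856],[0.958,-0.02,-0.856],[0.958,-0.02,-0.856]],"turn":[[0,0.16,0],[0,0.32,0],[0,0.48,0],[0,0.64,0],[0,0.8,0],[-0.005,0.97,0.004],[-0.005,0.97,0.004],[-0.005,0.97,0.004]]}' ;python3 go.py .595 .0324 .0662 -72.65
```

```text
clock: 6.32
position: [0.5941, 0.0328, 0.1978]
ee_rot: [0.57, -0.419, 0.418, -0.569]
ft_force: [0.2, 0.7, -3.0]
grip_width: 0.579
off [0.0038 0.6578 0.0056] turn [ 0.0035  0.0016 -0.0015] rows>= 2.1 q [ 0.44  0.38 -0.72  1.56  0.25  1.31 -1.58] f [ 0.2  0.7 -3. ] az -72.6 p [0.5941 0.0328 0.1978] w 0.579 t 6.325
```

```bash
python3 -m pendant '{"offset":[[0,0.2,0],[0,0.4,0.003],[0,0.5,0.005],[0,0.56,0.005],[0.003,0.56,0.005]],"turn":[[0,0,0],[0,0,0],[0,0,0],[0.003,0.002,0],[0.003,0.002,0]]}' ;python3 go.py .595 .0324 .0652 -72.65;python3 - <<'E'
from h import *
snap('top','top2');p,_=snap('scene','s2');cv2.imwrite('pics/s2c.png',cv2.resize(p[150:270,180:330,::-1],(750,600),interpolation=2))
E
```

```text
clock: 6.95
position: [0.5949, 0.0329, 0.0858]
ee_rot: [-0.57, 0.419, -0.418, 0.57]
ft_force: [0.3, -0.5, -3.1]
grip_width: 0.581
off [ 2.60e-03  1.03e-01 -1.00e-04] turn [ 0.0007  0.0004 -0.0017] rows>= 0.3 q [ 0.41  0.48 -0.68  1.67  0.33  1.11 -1.64] f [ 0.3 -0.5 -3.1] az -72.6 p [0.5949 0.0329 0.0858] w 0.581 t 6.95
```

View pics/s2c.png

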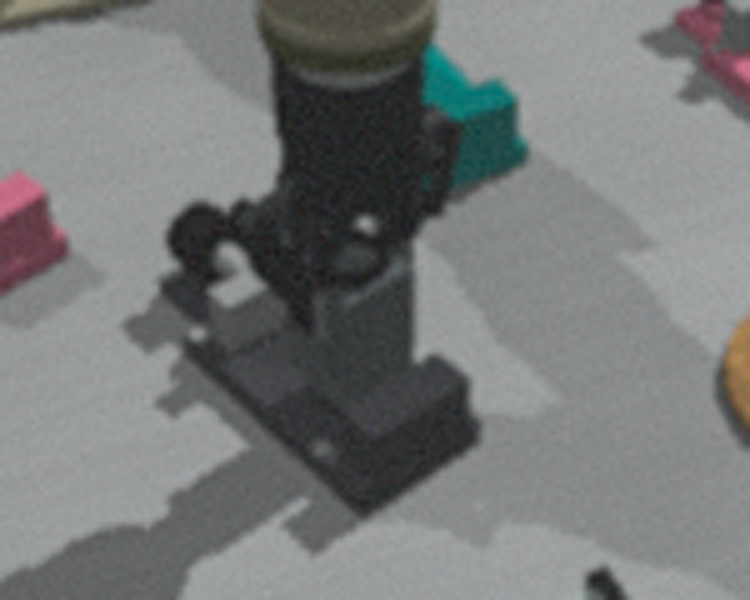

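```bash
python3 - <<'E'
from h import *
g=np.array([.5743,.0259]);a=np.radians(17.35);u=np.array([np.cos(a),np.sin(a)]);w=np.array([-u[1],u[0]])
for n,f in(('scene','s2'),('top','top0'),('scene','scene0')):
    P=cloud(n,np.load(f'pics/{f}.npz')['d']).reshape(-1,3);L=np.c_[(P[:,:2]-g)@np.c_[u,w],P[:,2]]*1000
    def s(nm,k): q=L[k]; print(f,nm,len(q),np.percentile(q,[2,50,98],axis=0).round(1).tolist()) if len(q) else 0
    s('fixtop',(abs(L[:,2]-59.5)<4)&(L[:,0]>45)&(L[:,0]<95)&(abs(L[:,1])<45))
    s('coupface',(L[:,2]>70)&(L[:,2]<105)&(L[:,0]>30)&(L[:,0]<54)&(abs(L[:,1])<32))
    s('bedside',(L[:,2]>13)&(L[:,2]<24)&(L[:,0]>-30)&(L[:,0]<40)&(abs(L[:,1])<55))
E
```

```text
s2 fixtop 246 [[46.0, -34.4, 56.2], [69.8, -2.7, 59.5], [85.2, 33.1, 62.6]]
s2 coupface 172 [[31.5, -30.6, 71.4], [46.3, -8.7, 88.2], [48.1, 23.0, 104.6]]
s2 bedside 217 [[-29.2, -44.9, 14.2], [5.0, -30.5, 19.4], [37.1, -11.7, 22.2]]
top0 fixtop 144 [[53.8, -33.2, 55.8], [68.3, -1.8, 60.0], [82.8, 33.5, 63.2]]
top0 bedside 456 [[-28.7, -41.5, 14.9], [5.5, 1.4, 20.4], [38.3, 44.3, 23.8]]
scene0 fixtop 220 [[55.8, -34.5, 56.4], [71.2, -2.7, 59.7], [84.8, 32.8, 62.1]]
scene0 bedside 463 [[-28.8, -44.3, 16.0], [0.3, -7.6, 19.7], [35.4, 41.2, 22.5]]
```

```bash
python3 -m pendant '{"offset":[[0.003,0.04,0],[0.003,0.08,0],[0.003,0.1,0],[0.003,0.106,0],[0.003,0.106,0]],"turn":[[0,0,0],[0,0,0],[0,0,0],[0,0,0],[0,0,0]]}'
```

```text
clock: 7.68
position: [0.5959, 0.0322, 0.0658]
ee_rot: [-0.569, 0.419, -0.419, 0.57]
ft_force: [-0.1, -0.1, -3.2]
grip_width: 0.576
```

```bash
python3 -m pendant '{"offset":[[0,0.006,0],[0,0.012,0],[0,0.012,0]],"turn":[[0,0,0],[0,0,0],[0,0,0]]}'
```

```text
clock: 8.05
position: [0.5962, 0.0323, 0.0647]
ee_rot: [-0.569, 0.419, -0.419, 0.57]
ft_force: [-5.2, -0.5, 9.2]
grip_width: 0.577
```

```bash
python3 -m pendant '{"offset":[[0,0,0],[0,0,0],[0,0,0],[0,0,0],[0,0,0]],"turn":[[0,0,0],[0,0,0],[0,0,0],[0,0,0],[0,0,0]]}' 100; python3 -m pendant '{"offset":[[0,-0.1,0],[0,-0.3,0],[0,-0.5,0],[0,-0.65,0],[0,-0.65,0]],"turn":[[0,0,0],[0,0,0],[0,0,0],[0,0,0],[0,0,0]]}'; python3 go.py .459 -.0098 .19 -72.65 .459 -.0098 .03 -72.65
```

```text
clock: 8.68
position: [0.5962, 0.0323, 0.0647]
ee_rot: [-0.569, 0.419, -0.419, 0.57]
ft_force: [-0.3, 0.1, 1.1]
grip_width: 1.003
clock: 9.3
position: [0.5974, 0.0327, 0.1987]
ee_rot: [-0.568, 0.417, -0.421, 0.571]
ft_force: [-0.8, 0.1, 0.1]
grip_width: 0.999
off [-0.0035  0.0384 -0.7244] turn [-0.0092  0.      0.002 ] rows>= 2.3 q [ 0.44  0.37 -0.72  1.56  0.25  1.3  -1.58] f [-0.8  0.1  0.1] az -72.6 p [0.5974 0.0327 0.1987] w 0.999 t 9.3
off [-0.0048  0.8383 -0.7302] turn [-0.0092  0.      0.002 ] rows>= 3.6 q [ 0.44  0.37 -0.72  1.56  0.25  1.3  -1.58] f [-0.8  0.1  0.1] az -72.6 p [0.5974 0.0327 0.1987] w 0.999 t 9.3
```

```bash
python3 -m pendant '{"offset":[[0,0,-0.25],[0,0.02,-0.5],[-0.004,0.04,-0.725],[-0.004,0.04,-0.725],[-0.004,0.04,-0.725]],"turn":[[0,0,0],[0,0,0],[-0.009,0,0.002],[-0.009,0,0.002],[-0.009,0,0.002]]}'; python3 go.py .459 -.0102 .028 -72.65; python3 - <<'E'
from h import *
p,_=snap('scene','s3');cv2.imwrite('pics/s3c.png',cv2.resize(p[130:270,150:325,::-1],(750,600),interpolation=2))
g=np.array([.5743,.0259]);a=np.radians(17.35);u=np.array([np.cos(a),np.sin(a)]);w=np.array([-u[1],u[0]])
P=cloud('scene',np.load('pics/s3.npz')['d']).reshape(-1,3);L=np.c_[(P[:,:2]-g)@np.c_[u,w],P[:,2]]*1000
for lo,hi in((84,89.5),(102,112)):
    k=(L[:,2]>lo)&(L[:,2]<hi)&(abs(L[:,0]-22)<45)&(abs(L[:,1])<45);print(lo,k.sum(),L[k].min(0).round(1),L[k].max(0).round(1))
E
```

```text
clock: 9.93
position: [0.4593, -0.0097, 0.1901]
ee_rot: [-0.57, 0.418, -0.419, 0.57]
ft_force: [-0.2, 0.5, -0.1]
grip_width: 1.001
off [ 0.0014  0.8107 -0.0028] turn [-0.0012 -0.0001  0.0009] rows>= 2.6 q [ 0.67  0.04 -0.75  1.9   0.03  1.21 -1.36] f [-0.2  0.5 -0.1] az -72.7 p [ 0.4593 -0.0097  0.1901] w 1.001 t 9.925
84 49 [  2.1 -26.6  84. ] [49.9 22.5 89.4]
102 97 [  2.5 -21.8 102. ] [ 44.6  20.6 110.6]
```

View pics/s3c.png

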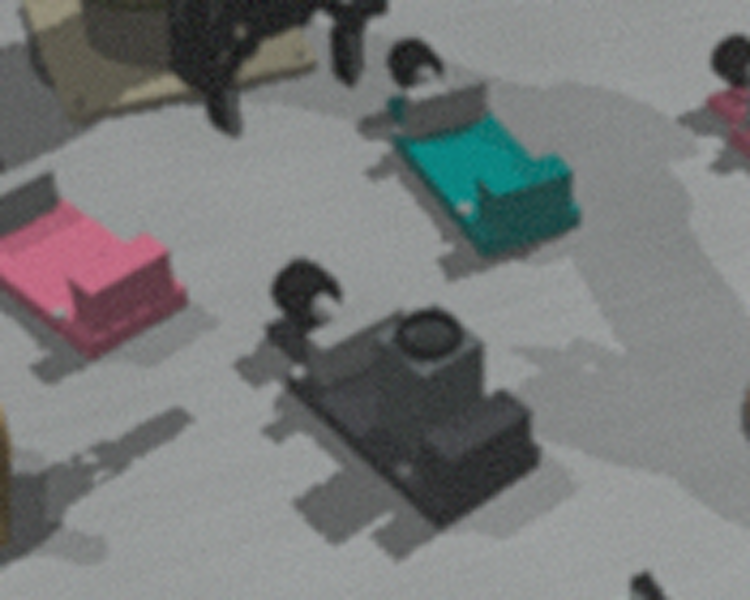

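```bash
python3 -m pendant '{"offset":[[0,0.25,0],[0,0.5,0],[0,0.7,-0.003],[0,0.81,-0.003],[0,0.81,-0.003],[0,0.81,-0.003]],"turn":[[0,0,0],[0,0,0],[0,0,0],[0,0,0],[0,0,0],[0,0,0]]}'; python3 -m pendant '{"offset":[[0,0,0],[0,0,0],[0,0,0],[0,0,0],[0,0,0],[0,0,0],[0,0,0]],"turn":[[0,0,0],[0,0,0],[0,0,0],[0,0,0],[0,0,0],[0,0,0],[0,0,0]]}' 0 60; python3 go.py .459 -.0102 .028 -72.65
```

```text
clock: 10.72
position: [0.4601, -0.0089, 0.0289]
ee_rot: [-0.569, 0.418, -0.419, 0.571]
ft_force: [0.1, 0.2, -0.0]
grip_width: 1.0
clock: 11.6
position: [0.4608, -0.0086, 0.0298]
ee_rot: [-0.569, 0.418, -0.419, 0.571]
ft_force: [-2.2, 1.7, 10.2]
grip_width: 0.449
off [ 0.0051  0.0088 -0.011 ] turn [-0.0044  0.0013 -0.    ] rows>= 0.0 q [ 0.59  0.28 -0.72  2.06  0.24  0.88 -1.54] f [-2.2  1.7 10.2] az -72.6 p [ 0.4608 -0.0086  0.0298] w 0.449 t 11.6
```

```bash
python3 -m pendant '{"offset":[[0,0,0.05],[0,0,0.1],[0,0,0.15],[0,0,0.2],[0,0,0.2]],"turn":[[0,0,0],[0,0,0],[0,0,0],[0,0,0],[0,0,0]]}'; python3 -m pendant '{"offset":[[0,0,0.01],[0,0,0.02],[0,0,0.03],[0,0,0.03]],"turn":[[0,0,0],[0,0,0],[0,0,0],[0,0,0]]}'
```

```text
clock: 12.22
position: [0.5005, 0.0037, 0.0299]
ee_rot: [-0.568, 0.417, -0.42, 0.572]
ft_force: [3.7, -0.7, -3.3]
grip_width: 0.452
clock: 12.72
position: [0.5058, 0.0053, 0.0299]
ee_rot: [-0.569, 0.418, -0.42, 0.571]
ft_force: [-4.5, -1.6, 3.9]
grip_width: 0.444
```

```bash
for i in 1 2; do python3 -m pendant '{"offset":[[0,0,0.01],[0,0,0.015],[0,0,0.015]],"turn":[[0,0,0],[0,0,0],[0,0,0]]}'|grep -E 'pos|force'; done
```

```text
position: [0.5086, 0.0062, 0.0299]
ft_force: [-4.3, -2.4, 3.4]
position: [0.511, 0.0069, 0.0299]
ft_force: [-7.4, -2.8, 6.5]
```

```bash
for i in 1 2; do python3 -m pendant '{"offset":[[0,0,0.01],[0,0,0.01]],"turn":[[0,0,0],[0,0,0]]}'|grep -E 'pos|force'; done
```

```text
position: [0.511, 0.0069, 0.0298]
ft_force: [-15.6, -3.7, 16.2]
position: [0.5109, 0.0069, 0.0298]
ft_force: [-16.3, -4.7, 17.9]
```

```bash
python3 -m pendant '{"offset":[[0,0,0.01],[0,0,0.015],[0,0,0.015]],"turn":[[0,0,0],[0,0,0],[0,0,0]]}'; python3 -m pendant '{"offset":[[0,0,0],[0,0,0],[0,0,0],[0,0,0],[0,0,0]],"turn":[[0,0,0],[0,0,0],[0,0,0],[0,0,0],[0,0,0]]}' 100; python3 -m pendant '{"offset":[[0,-0.2,0],[0,-0.45,0],[0,-0.7,0],[0,-0.9,0],[0,-0.9,0]],"turn":[[0,0,0],[0,0,0],[0,0,0],[0,0,0],[0,0,0]]}'; python3 - <<'E'
from h import *
p,_=snap('scene','s4');cv2.imwrite('pics/s4c.png',cv2.resize(p[150:270,180:330,::-1],(750,600),interpolation=2))
g=np.array([.5743,.0259]);a=np.radians(17.35);u=np.array([np.cos(a),np.sin(a)]);w=np.array([-u[1],u[0]])
P=cloud('scene',np.load('pics/s4.npz')['d']).reshape(-1,3);L=np.c_[(P[:,:2]-g)@np.c_[u,w],P[:,2]]*1000
for nm,lo,hi,c in(('blocktop',76+20,101,30),('collar',104,112,30),('movjaw',55,62,-10),('fix',55,62,70)):
    k=(L[:,2]>lo)&(L[:,2]<hi)&(abs(L[:,0]-c)<(35 if c==30 else 22))&(abs(L[:,1])<45);print(nm,k.sum(),np.percentile(L[k],[1,50,99],axis=0).round(1).tolist())
k=(L[:,2]>104)&(L[:,2]<112)&(abs(L[:,0]-30)<32)&(abs(L[:,1])<32);(cx,cy),r=cv2.minEnclosingCircle(L[k][:,:2].astype(np.float32));print(cx,cy,r)
E
```

```text
clock: 14.35
position: [0.5109, 0.0069, 0.0298]
ee_rot: [0.574, -0.421, 0.416, -0.566]
ft_force: [-22.2, -5.9, 22.5]
grip_width: 0.443
clock: 14.98
position: [0.511, 0.0069, 0.0298]
ee_rot: [0.573, -0.421, 0.417, -0.566]
ft_force: [-0.3, 0.4, 0.2]
grip_width: 1.002
clock: 15.6
position: [0.5147, 0.008, 0.2128]
ee_rot: [0.573, -0.419, 0.418, -0.567]
ft_force: [-0.0, -0.1, -0.4]
grip_width: 1.0
blocktop 120 [[4.6, -26.3, 96.3], [38.3, -9.4, 99.3], [55.9, 24.3, 100.9]]
collar 83 [[11.2, -21.4, 104.1], [30.9, -2.5, 107.2], [50.9, 18.7, 109.8]]
movjaw 36 [[-13.9, -35.1, 55.2], [-4.7, -27.7, 59.4], [9.2, -17.1, 61.8]]
fix 233 [[53.1, -35.4, 55.3], [70.5, -1.8, 59.7], [85.1, 33.5, 61.9]]
30.683433532714844 -1.5625330209732056 21.375165939331055
```

View pics/s4c.png

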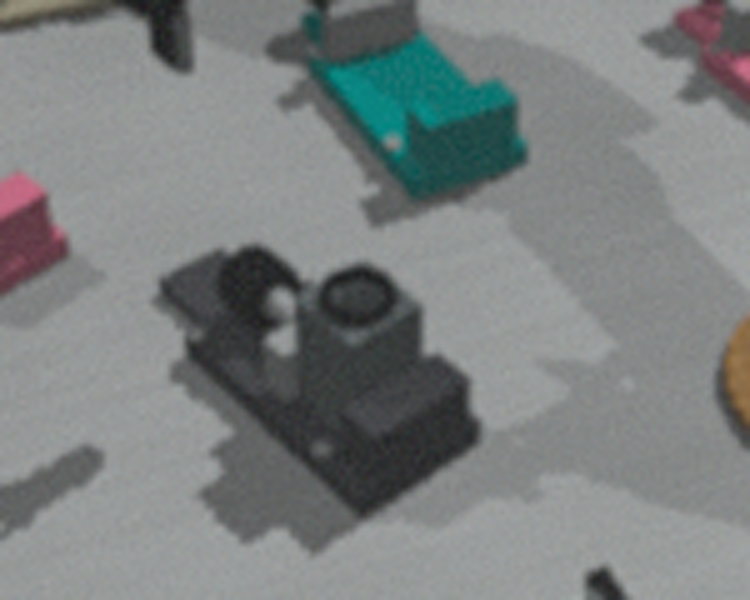

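```bash
python3 go.py .5195 -.2815 .213 -72.65 
```

```text
off [ 1.3892 -0.004  -0.4037] turn [ 0.0132 -0.0001  0.0029] rows>= 4.6 q [ 0.59  0.18 -0.76  1.74  0.13  1.28 -1.47] f [-0.1  0.2  0. ] az -72.7 p [0.5137 0.0078 0.2107] w 1.001 t 15.65
```

```bash
python3 -m pendant '{"offset":[[0.25,0,-0.07],[0.5,0,-0.14],[0.75,0,-0.21],[1,0,-0.29],[1,0,-0.29]],"turn":[[0,0,0],[0.013,0,0.003],[0.013,0,0.003],[0.013,0,0.003],[0.013,0,0.003]]}';  python3 -m pendant '{"offset":[[0.15,0,-0.05],[0.3,0,-0.09],[0.39,0,-0.114],[0.39,0,-0.114],[0.39,0,-0.114]],"turn":[[0,0,0],[0,0,0],[0,0,0],[0,0,0],[0,0,0]]}'; python3 go.py .5195 -.2815 .116 -72.65; python3 - <<'E'
from h import *
from meas import reg
snap('top','top5');snap('scene','s5')
for n,f in(('top','top5'),('scene','s5')):
  for lo,hi,c,r,m in((.104,.115,(.603,.035),.045,'collar'),(.055,.064,(.64,.046),.048,'fix'),(.135,.18,(.5195,-.2815),.03,'tube')):
    q=reg(n,f,c,r,lo,hi,m)
    if q is not None:print(cv2.minEnclosingCircle((q[:,:2]*1000).astype(np.float32)))
E
```

```text
clock: 16.27
position: [0.5162, -0.2052, 0.2095]
ee_rot: [0.569, -0.422, 0.42, -0.568]
ft_force: [-0.4, 1.3, 0.3]
grip_width: 0.997
clock: 16.9
position: [0.5176, -0.2846, 0.2094]
ee_rot: [0.569, -0.422, 0.419, -0.568]
ft_force: [0.3, 0.2, 0.4]
grip_width: 1.0
off [-0.011   0.4668  0.015 ] turn [ 0.0036 -0.0067 -0.0027] rows>= 1.5 q [ 0.88  0.32 -0.56  1.56  0.18  1.31 -0.98] f [0.3 0.2 0.4] az -73.0 p [ 0.5176 -0.2846  0.2094] w 1.0 t 16.9
collar top 93 ctr [602.1  35.6] size [48.2 46.9] ang 25.1 mean [600.4  33.3 108.5] z [104.3 108.  113. ]
((602.0549926757812, 34.59691619873047), 30.635414123535156)
fix top 151 ctr [625.4  42.9] size [61.7 69.8] ang 15.0 mean [634.1  45.7  60.3] z [56.6 60.6 63.3]
((631.9931030273438, 45.04906463623047), 38.82862854003906)
tube top 9 ctr [ 511.3 -282.3] size [ 9.3 22.9] ang 1.2 mean [ 510.3 -281.4  158.4] z [141.3 154.1 175.7]
((515.8641967773438, -282.2165222167969), 11.43087100982666)
collar scene 82 ctr [603.4  33.3] size [39.8 40. ] ang 88.7 mean [604.3  33.4 107.2] z [104.7 107.5 109.5]
((602.9122314453125, 33.878299713134766), 21.521461486816406)
fix scene 259 ctr [630.1  43.2] size [56.5 70.1] ang 15.5 mean [641.2  43.2  59.8] z [56.6 59.9 62.3]
((634.73583984375, 43.0929069519043), 39.94325256347656)
tube scene 183 ctr [ 520.9 -281.8] size [26.3 24. ] ang 16.0 mean [ 525.9 -281.3  160.7] z [138.6 162.7 175.5]
((520.0350952148438, -281.7611083984375), 14.552046775817871)
```

```bash
python3 -m pendant '{"offset":[[-0.01,0.1,0.015],[-0.01,0.3,0.015],[-0.01,0.44,0.015],[-0.01,0.467,0.015],[-0.01,0.467,0.015]],"turn":[[0,-0.007,0],[0.003,-0.007,-0.003],[0.003,-0.007,-0.003],[0.003,-0.007,-0.003],[0.003,-0.007,-0.003]]}';  python3 -m pendant '{"offset":[[0,0,0],[0,0,0],[0,0,0],[0,0,0],[0,0,0],[0,0,0],[0,0,0],[0,0,0]],"turn":[[0,0,0],[0,0,0],[0,0,0],[0,0,0],[0,0,0],[0,0,0],[0,0,0],[0,0,0]]}' 0 70; python3 go.py .5195 -.2815 .236 -72.65
```

```text
clock: 17.62
position: [0.5198, -0.2816, 0.1163]
ee_rot: [0.57, -0.418, 0.419, -0.57]
ft_force: [1.5, -0.0, 1.2]
grip_width: 1.001
clock: 18.62
position: [0.5202, -0.2817, 0.1169]
ee_rot: [0.57, -0.418, 0.419, -0.57]
ft_force: [0.4, 1.0, 5.0]
grip_width: 0.274
off [-0.001  -0.5953 -0.0027] turn [-0.0005  0.0012  0.0017] rows>= 1.9 q [ 0.86  0.4  -0.55  1.67  0.23  1.14 -1.01] f [0.4 1.  5. ] az -72.6 p [ 0.5202 -0.2817  0.1169] w 0.274 t 18.625
```

```bash
python3 -m pendant '{"offset":[[0,-0.1,0],[0,-0.25,0],[0,-0.5,0],[0,-0.7,0],[0,-0.75,0],[0,-0.75,0]],"turn":[[0,0,0],[0,0,0],[0,0,0],[0,0,0],[0,0,0],[0,0,0]]}';  python3 go.py .6028 .0343 .265 -72.65
```

```text
clock: 19.38
position: [0.5201, -0.2815, 0.2674]
ee_rot: [0.57, -0.418, 0.419, -0.57]
ft_force: [0.0, 0.2, -1.6]
grip_width: 0.273
off [-1.3831  0.01    0.8669] turn [-0.001   0.0011  0.0025] rows>= 5.2 q [ 0.88  0.29 -0.57  1.48  0.16  1.42 -0.96] f [ 0.   0.2 -1.6] az -72.6 p [ 0.5201 -0.2815  0.2674] w 0.273 t 19.375
```

```bash
python3 -m pendant '{"offset":[[-0.2,0,0.13],[-0.4,0,0.25],[-0.6,0,0.38],[-0.8,0,0.5],[-1,0,0.63],[-1,0,0.63]],"turn":[[0,0,0],[0,0,0],[0,0,0],[0,0,0],[0,0,0],[0,0,0]]}';  python3 -m pendant '{"offset":[[-0.2,0,0.12],[-0.3,0,0.18],[-0.38,0.01,0.235],[-0.38,0.01,0.235],[-0.38,0.01,0.235]],"turn":[[0,0,0],[0,0,0],[0,0,0],[0,0,0],[0,0,0]]}';  python3 go.py .6028 .0343 .265 -72.65
```

```text
clock: 20.12
position: [0.5802, -0.0479, 0.2657]
ee_rot: [-0.571, 0.417, -0.416, 0.571]
ft_force: [0.6, -0.0, -0.9]
grip_width: 0.273
clock: 20.75
position: [0.6016, 0.0371, 0.2633]
ee_rot: [0.571, -0.417, 0.417, -0.571]
ft_force: [-0.4, -0.9, -0.4]
grip_width: 0.27
off [ 0.0152 -0.0087  0.0014] turn [ 0.0019  0.0082 -0.0006] rows>= 0.1 q [ 0.43  0.35 -0.73  1.44  0.24  1.44 -1.56] f [-0.4 -0.9 -0.4] az -72.3 p [0.6016 0.0371 0.2633] w 0.27 t 20.75
```

Correct by 3 mm and go down to just above the rim, then look and compare tube and collar in the same camera.

```bash
python3 -m pendant '{"offset":[[0.01,0.06,0.001],[0.015,0.12,0.001],[0.015,0.18,0.001],[0.015,0.2,0.001],[0.015,0.2,0.001]],"turn":[[0,0.008,0],[0,0.008,0],[0,0.008,0],[0,0.008,0],[0,0.008,0]]}';  python3 go.py .6028 .0343 .21 -72.65; python3 - <<'E'
from h import *
p,_=snap('scene','s6');cv2.imwrite('pics/s6c.png',cv2.resize(p[110:230,190:340,::-1],(750,600),interpolation=2))
P=cloud('scene',np.load('pics/s6.npz')['d']).reshape(-1,3)
k=(np.hypot(P[:,0]-.603,P[:,1]-.034)<.03)
for lo,hi,m in((.104,.112,'collar'),(.13,.145,'tube'),(.145,.16,'tube'),(.115,.13,'tube')):
    q=P[k&(P[:,2]>lo)&(P[:,2]<hi)]; q=q*1000
    if len(q)>3: print(m,lo,len(q),q.mean(0).round(1),q.min(0).round(1),q.max(0).round(1))
    if m=='tube' and len(q)>6:
        from scipy.optimize import least_squares
        r=least_squares(lambda c:np.hypot(q[:,0]-c[0],q[:,1]-c[1])-12.5,[600,34],loss='soft_l1');print('fit',r.x.round(1))
E
```

```text
clock: 21.38
position: [0.6025, 0.0344, 0.223]
ee_rot: [0.57, -0.419, 0.418, -0.569]
ft_force: [0.3, -0.6, -0.5]
grip_width: 0.274
off [0.0009 0.0651 0.0012] turn [ 0.0024  0.0005 -0.0008] rows>= 0.2 q [ 0.43  0.38 -0.72  1.5   0.25  1.36 -1.58] f [ 0.3 -0.6 -0.5] az -72.6 p [0.6025 0.0344 0.223 ] w 0.274 t 21.375
collar 0.104 63 [608.9  31.8 107.4] [586.7  13.3 104.2] [623.5  53.1 110.1]
tube 0.13 41 [610.9  30.7 137.4] [603.2  21.5 130.1] [615.2  41.6 145. ]
fit [601.1  34.5]
tube 0.145 37 [610.6  30.5 152.3] [602.2  21.8 145.2] [616.2  42.1 159.8]
fit [601.   34.2]
tube 0.115 16 [610.4  29.1 126.4] [602.7  21.5 122.8] [615.5  41.  129.5]
fit [601.4  34.6]
```

View pics/s6c.png

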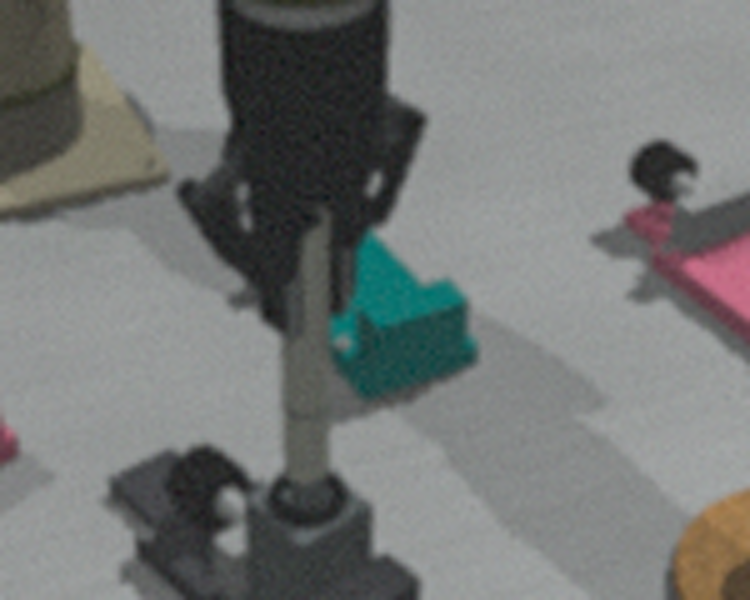

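```bash
python3 -m pendant '{"offset":[[0,0,0.005],[0,0.03,0.005],[0,0.07,0.005],[0,0.11,0.005],[0,0.13,0.005],[0,0.13,0.005]],"turn":[[0,0,0],[0,0,0],[0,0,0],[0,0,0],[0,0,0],[0,0,0]]}'
```

```text
clock: 22.18
position: [0.6035, 0.0348, 0.197]
ee_rot: [0.57, -0.419, 0.418, -0.569]
ft_force: [-0.2, 0.6, -1.3]
grip_width: 0.272
```

```bash
python3 -m pendant '{"offset":[[0,0.03,0],[0,0.06,0],[0,0.06,0]],"turn":[[0,0,0],[0,0,0],[0,0,0]]}';python3 -m pendant '{"offset":[[0,0.03,0],[0,0.05,0],[0,0.05,0]],"turn":[[0,0,0],[0,0,0],[0,0,0]]}'
```

```text
clock: 22.55
position: [0.6031, 0.0346, 0.1844]
ee_rot: [0.57, -0.42, 0.418, -0.569]
ft_force: [0.7, 0.2, -0.0]
grip_width: 0.274
clock: 22.92
position: [0.603, 0.0346, 0.1738]
ee_rot: [0.57, -0.42, 0.418, -0.569]
ft_force: [1.4, -0.4, -4.2]
grip_width: 0.278
```

```bash
for i in 1 2 3; do python3 -m pendant '{"offset":[[0,0.015,0],[0,0.022,0],[0,0.022,0]],"turn":[[0,0,0],[0,0,0],[0,0,0]]}' | grep -E 'pos|force';done
```

```text
position: [0.603, 0.0346, 0.1693]
ft_force: [1.0, -0.5, 0.3]
position: [0.603, 0.0345, 0.1646]
ft_force: [2.5, 1.1, 1.0]
position: [0.6037, 0.0347, 0.1619]
ft_force: [-2.0, -0.5, 15.2]
```

```bash
python3 -m pendant '{"offset":[[0,0.02,0],[0,0.025,0],[0,0.025,0]],"turn":[[0,0,0],[0,0,0],[0,0,0]]}'; python3 -m pendant '{"offset":[[0,0,0],[0,0,0],[0,0,0],[0,0,0],[0,0,0]],"turn":[[0,0,0],[0,0,0],[0,0,0],[0,0,0],[0,0,0]]}' 100;python3 -m pendant '{"offset":[[0,-0.05,0],[0,-0.2,0],[0,-0.4,0],[0,-0.6,0],[0,-0.6,0]],"turn":[[0,0,0],[0,0,0],[0,0,0],[0,0,0],[0,0,0]]}';python3 - <<'E'
from h import *
p,_=snap('scene','s7');cv2.imwrite('pics/s7c.png',cv2.resize(p[110:230,190:340,::-1],(750,600),interpolation=2))
P=cloud('scene',np.load('pics/s7.npz')['d']).reshape(-1,3)*1000
k=(np.hypot(P[:,0]-603,P[:,1]-34.5)<20)
q=P[k&(P[:,2]>195)&(P[:,2]<240)];print('top z',np.percentile(q[:,2],[90,95,99]).round(1))
for lo,hi in((115,145),(170,205)):
    q=P[k&(P[:,2]>lo)&(P[:,2]<hi)]
    from scipy.optimize import least_squares
    print(lo,len(q),least_squares(lambda c:np.hypot(q[:,0]-c[0],q[:,1]-c[1])-12.5,[600,34],loss='soft_l1').x.round(1))
E
```

```text
clock: 24.42
position: [0.6057, 0.0355, 0.1616]
ee_rot: [-0.569, 0.417, -0.42, 0.571]
ft_force: [-5.8, -0.6, 34.2]
grip_width: 0.274
clock: 25.05
position: [0.6055, 0.0354, 0.1613]
ee_rot: [-0.569, 0.418, -0.42, 0.571]
ft_force: [-0.1, 0.2, -0.7]
grip_width: 0.997
clock: 25.68
position: [0.6063, 0.0361, 0.2855]
ee_rot: [-0.568, 0.416, -0.422, 0.572]
ft_force: [0.4, -0.7, -0.3]
grip_width: 1.002
top z [221.4 221.8 222.3]
115 86 [602.9  34.7]
170 104 [602.9  34.9]
```

View pics/s7c.png

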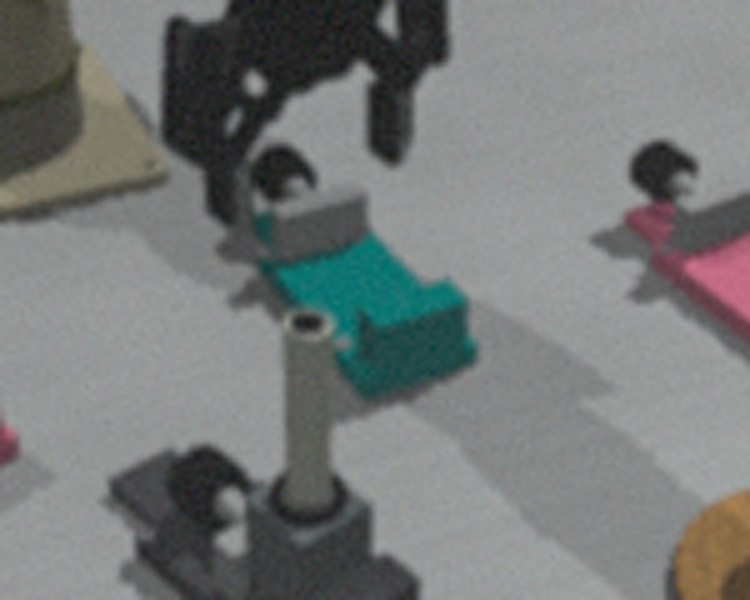

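```bash
python3 -c "
from workcell import manip
print(manip.hand_in(), manip.get_obs()['clock'])"
```

```text
the job is handed in; nothing more can be done
the job is handed in; nothing more can be done
```

The job is done and handed in at about 26 s on the robot's clock, out of 72 s allowed. I viewed 8 pictures.

- **Coupling:** I stood it open end up on the dark vice's bed, midway across the jaws to within about 1 mm, and let go.
- **Vice:** I pinched the black knob and slid the jaw in about 53 mm, until it stopped moving and the push rose to 22 N. The coupling then measured about x = 5 to 56 mm in the vice frame, between both jaw faces, against 5 to 55 mm expected.
- **Tube:** I lifted it from the stand and pushed it down into the coupling. The force dipped to about 4 N around the seal depth, where I had expected resistance. It then stopped dead within 0.3 mm of the computed home height, with an upward force of 15 N rising to 34 N. I let go and backed off clear.

**Last checks:**
- The tube stands vertical, with the same axis low and high to 0.2 mm.
- Its top reads about 221–222 mm, against 220 mm expected; the cameras are good to about 2 mm.
- The ring line no longer shows above the collar.
- At the end of the last move, the wrist force was about zero and the gripper was open and clear.

- **Disagreement:** the two cameras differed by up to 2 mm on the vice and collar positions, so I used values between them.
- **Not checked:** I never went near the bracket, wall-plug tube, trivet or ramekin, but I did not measure them again before handing in.

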